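# Shortbread under the glass bell

### The arm

A 7-joint arm with a two-finger parallel gripper is mounted at the origin on a cart in front of the work surface, level with it; the furniture and walls round the work are solid. World frame = base frame: x ahead of the robot, y to its left, z up, the work surface at z = 0. Lengths are in m, angles in rad, forces in N, time in s.
With the tool pointing down it reaches from about 0.4 to 0.875 m from the base axis. Payload 19.3 kg.
Tool frame: the origin (TCP) lies midway between the tips of the shut fingers; the grasp point (between the pads) lies 19 mm behind it; z points along the fingers, y is the line along which they close (so a half turn about z gives the same grasp; the last joint's range is limited). The gripper opens to 85 mm and grips with 20 to 120 N. Pads are 22 mm wide; open, the fingers measure 114 mm over their backs; the gripper's body (76 mm by 85 mm) begins 54 mm behind the grasp point. The pads swing forward as they close: fully open they stand 13 mm farther back than shut.
Start: joints at [-1.306, 0.521, -0.036, 1.599, 0.021, 1.021, -0.113], TCP at [0.205, 0.59, 0.202] pointing down, gripper open.
Joint ranges: [-2.91, 2.91], [-0.3, 2.13], [-1.5, 1.42], [0.17, 2.43], [-1.26, 4.41], [0.16, 1.93], [-2.52, 2.52]. Speed limits (rad/s): [1.89, 1.89, 2.39, 2.39, 3.01, 3.01, 3.01].

### API

Orientations are given as [roll, pitch, yaw] about the fixed x, y, z axes, in that order (R = Rz(yaw) Ry(pitch) Rx(roll)).
In Python, from workcell import bot, vision, readout, job_done gives the robot as it stands (bot), with the cameras (vision), the job as plain functions and the readings (readout).
- The arm moves only by the shell command python3 nudge.py [FORCE], which reads ROWS from standard input. ROWS is a JSON list of rows, 1 to 5 of them, each an object with the fields jaw (the finger opening in m), xyz (a list: dx, dy, dz in fractions of the full range, 1 being 0.8 m), turn_vec (a list: a rotation vector rx, ry, rz in fractions of the full range, 1 being pi rad); a field left out counts as zero (the opening has to be given); each row is the pose to reach, as a shift and turn from the pose commanded when the command began, along the tool's axes at that moment; what a row does not reach only later rows make up. A row lasts 1/8 s, in which the tool goes at most 0.0625 m and 0.188 rad, less where a joint would pass 70% of its speed; a pose out of reach is approached as far as the arm can. The fingers move at their own pace and stop on an object; FORCE is the grip in N (left out, the last holds). Time passes only in rows, so rows that do not move let the fingers close. It prints the time, the measured TCP pose, the force, the opening and the grip force at its end. No shift or turn number may pass 1 either way. Input that does not fit is refused with a message, and nothing moves.
- readout.observe(): the state, without advancing time (a new reading comes with each control period).
- vision.grab_frame(name): name is "scene" or "top" or "wrist"; returns the picture (480x640x3 uint8, blue, green, red); there is no depth.
- vision.calibration(name): a dict with "vfov" (degrees; the focal length in pixels is half the picture's height over the tangent of half this angle, whatever the lens; pixels are square), "cx", "cy" (the principal point, pixels), "eye" and "attitude" of the camera in the world. Camera axes: x right, y down, z forward; pixel columns grow to the right and rows downward; lengths in m; the calibration is good to about 2 mm. A picture is of the moment at which its call begins: read the wrist's pose just before it. calibration takes no time and is no camera call; for the wrist camera it gives the pose at the moment of the call.
- job_done(): hands the job in; it is judged then, once.
The state is a dict: "clock": time; "qpos": joint angles; "qd": joint speeds; "joint_efforts": joint torques, N m; "position": TCP position; "tool_rot": TCP orientation; "force": force on the tool from outside, world axes, zero at the start; "moment": the same for the moment, N m; "grip_width": finger opening in m; "finger_force": force on a finger pad.
Only numpy, scipy, OpenCV 4.12 (cv2) and the standard library are available. Lean on these libraries where they do the work, as an engineer would, in place of code of your own. Each camera call takes 0.05 s, during which the arm holds its last target. There are 200 camera calls.

### The job

Stack the two shortbread squares from the slate board squarely, edges flush, on the one that lies on the round wooden stand, then lower the glass bell over the pile until its rim rests flat on the stand round the raised centre. Shortbread crumbles and glass chips: hold the shortbread with the lightest grip you have, press nothing down hard, let nothing drop, set the bell down softly without knocking it against anything, and leave the goblet, the cup and the jigger as they are.

Things in the scene. Friction and masses are not known exactly. Their poses are not given: they have to be found in the camera images.
- shortbread_a: loose square of golden shortbread, 56 x 56 mm, 12 mm thick, about 35 g, flat on the slate board at the start (underside at z = 8 mm). Origin: centre of its underside; z up, x and y square to its edges (quarter turns are alike). It crumbles if the two fingers together press it with more than 70 N (a grip of 35 N), is pressed onto the pile with more than 30 N or let fall more than 9 mm
- shortbread_b: a second loose square of shortbread, the same in everything, also on the slate board
- shortbread_low: a third square, the same in size, weight, brittleness and frame, at the start on the middle of the wooden stand (up to 3 mm off its centre, turned any way): the bottom of the pile. It may be nudged, but must stay within 8 mm of the stand's centre
- stand: round dark wooden stand, fixed, 132 mm across, 14 mm thick, with a raised flat centre 93 mm across and 4 mm high (top at z = 18 mm, edge chamfered). Origin: centre of its underside, on the worktop; z up
- stand_seat (a point): centre of the stand at the height (z = 14 mm) at which the bell's rim rests, round the raised centre
- board: dark slate serving board, fixed, 92 mm (its x) by 190 mm (its y), top 8 mm above the worktop. Origin: centre of its underside. The two shortbread squares start about 46 mm either side of its middle, along y, each turned a little. It stands to the left or to the right of the stand, the bell on the other side
- bell: loose clear glass bell, open below, 0.3 kg, at first upright on the worktop. Inside 100 mm across (3.5 mm play round the stand's raised centre), straight up to 40 mm, domed to 86 mm; outside 108 mm across, 124 mm high with its knob. Origin: centre of the rim's plane; z up. It chips if it meets the stand with more than 30 N, worktop 40 N, shortbread 5 N, or falls over 5 mm
- bell_knob (a point): middle of the brass knob's upright grip, 28 mm in diameter, 112 mm above the rim; the cylinder to grip runs from 7 mm below this point to 7 mm above it, the knob's top is 12 mm above it, the glass shoulder 22 mm below it
- goblet_left: smoke-grey glass goblet standing behind, left, 69 mm across, 116 mm high; bystander. Origin: centre of its foot
- cup: white espresso cup with blue pattern, on the right, 86 mm with its handle, 50 mm high; bystander. Origin: under its middle
- jigger: brass double jigger, left, 41 mm across, 85 mm high; bystander. Origin: centre of its lower end

How it is judged:
On the way:
1. both shortbread squares lie squarely on the one on the stand, let go of, with the bell not yet over them (horizontal distance between each of shortbread_a, shortbread_b and shortbread_low below 0.006 m and (angle between the x axis of shortbread_a and the x axis of shortbread_low, either way round below 0.14 rad or angle between the x axis of shortbread_a and the y axis of shortbread_low, either way round below 0.14 rad) and z of shortbread_a in the frame of shortbread_low between 0.009 and 0.027 m and angle between each of shortbread_a, shortbread_b, shortbread_low's own z axis and vertical below 0.06 rad and linear speed of each of shortbread_a, shortbread_b below 0.02 m/s and (angle between the x axis of shortbread_b and the x axis of shortbread_low, either way round below 0.14 rad or angle between the x axis of shortbread_b and the y axis of shortbread_low, either way round below 0.14 rad) and z of shortbread_b in the frame of shortbread_low between 0.009 and 0.027 m and horizontal distance between shortbread_low and stand below 0.008 m and contact force between the fingers and shortbread_a below 0.5 N and contact force between the fingers and shortbread_b below 0.5 N and horizontal distance between bell and stand above 0.12 m), for 0.2 s.
At the end, for the whole second after the job is handed in: The upper two squares lie flat on the lowest within 6 mm and 8 degrees (quarter turns alike), the lowest within 8 mm of the stand's centre; the bell stands over them, rim level on the stand (within 2 mm in height, 5.5 mm of its centre); all let go of and at rest (horizontal distance between each of shortbread_a, shortbread_b and shortbread_low below 0.006 m and (angle between the x axis of shortbread_a and the x axis of shortbread_low, either way round below 0.14 rad or angle between the x axis of shortbread_a and the y axis of shortbread_low, either way round below 0.14 rad) and z of shortbread_a in the frame of shortbread_low between 0.009 and 0.027 m and angle between each of shortbread_a, shortbread_b, shortbread_low's own z axis and vertical below 0.06 rad and linear speed of each of shortbread_a, shortbread_b, bell below 0.02 m/s and (angle between the x axis of shortbread_b and the x axis of shortbread_low, either way round below 0.14 rad or angle between the x axis of shortbread_b and the y axis of shortbread_low, either way round below 0.14 rad) and z of shortbread_b in the frame of shortbread_low between 0.009 and 0.027 m and horizontal distance between shortbread_low and stand below 0.008 m and horizontal distance between bell and stand_seat below 0.0055 m and z of bell in the frame of stand_seat between -0.003 and 0.002 m and angle between bell's own z axis and vertical below 0.03 rad); the robot touches nothing.
It fails at once if a shortbread square is squeezed with more than 70 N (both fingers added) (contact force between the fingers and shortbread_a above 70 N or contact force between the fingers and shortbread_b above 70 N or contact force between the fingers and shortbread_low above 70 N).
It fails at once if a shortbread square is pressed onto the pile or the stand with more than 30 N, or falls faster than 0.42 m/s (let go more than 9 mm up) (contact force between shortbread_a and shortbread_b above 30 N or contact force between any of shortbread_a, shortbread_b and shortbread_low above 30 N or contact force between any of shortbread_low, shortbread_a, shortbread_b and stand above 30 N or (contact force between the fingers and shortbread_a below 0.5 N and linear speed of shortbread_a above 0.42 m/s) or (contact force between the fingers and shortbread_b below 0.5 N and linear speed of shortbread_b above 0.42 m/s)).
It fails at once if the glass bell meets the stand with more than 30 N or the worktop with more than 40 N, or falls faster than 0.32 m/s (let go more than 5 mm up) (contact force between bell and stand above 30 N or contact force between bell and worktop above 40 N or (contact force between the fingers and bell below 0.5 N and linear speed of bell above 0.32 m/s)).
It fails at once if the glass bell knocks against the shortbread with more than 5 N (contact force between bell and shortbread_a above 5 N or contact force between bell and shortbread_b above 5 N or contact force between bell and shortbread_low above 5 N).
It fails at once if a bystander (goblet, cup or jigger) is shifted by more than 15 mm or tipped (distance of any of goblet_left, cup, jigger from where it was at the start of the episode above 0.015 m or angle between any of goblet_left, cup, jigger's own z axis and vertical above 0.3 rad).
It also fails if it takes over 72 s, if anything falls off the work surface, if the arm or the gripper's body presses on something with over 40 N, if the wrist force passes 120 N, or if a joint passes its speed limit or range.

## Working session

There is one attempt and no reset: what is moved stays moved. The work goes in short steps, Python scripts to look and compute and a shell command to move; the robot and the scene stay as the last step left them, time stands still between calls to the robot, and variables do not carry over. Pictures are saved under pics/ and viewed, at most 10 in all, crops included, and the job is handed in when it is done.

```bash
ls; mkdir -p pics; python3 - <<'E'
from workcell import bot, vision, readout, job_done
import cv2
print(readout.observe())
for n in("scene","top","wrist"): print(n,vision.calibration(n))
a=vision.grab_frame("top");b=vision.grab_frame("scene")
cv2.imwrite("pics/top.png",a);cv2.imwrite("pics/scene.png",b)
E
```

```text
nudge.py
pics
workcell.py
{'clock': 0.0, 'qpos': array([-1.30620584,  0.52202392, -0.03635258,  1.60000654,  0.02117989,
        1.02109034, -0.11281379]), 'qd': array([ 0.00072525,  0.00225817, -0.00030514, -0.00147374, -0.00118881,
       -0.00179951, -0.00076692]), 'joint_efforts': array([-3.54060239e-04, -9.27116561e+01,  1.97914816e+00, -3.69923151e+01,
        1.77694269e-02,  8.29361379e-03, -2.12403296e-05]), 'position': array([0.20525194, 0.58994189, 0.20151981]), 'tool_rot': array([-3.14044959e+00,  5.19347641e-05,  2.80678972e+00]), 'force': array([-0.12614901, -0.36001086, -0.16874391]), 'moment': array([-0.0016917 ,  0.04635   ,  0.02189814]), 'finger_force': 0.0, 'grip_width': 0.08528803849684143}
scene {'vfov': 54.440809781669074, 'cx': 321.31194841437883, 'cy': 244.80317373540188, 'eye': array([-0.19489004, -0.84180944,  0.837423  ]), 'attitude': array([-2.16065472,  0.0157257 , -0.75448731])}
top {'vfov': 48.91831039740669, 'cx': 316.96443171840383, 'cy': 243.2806364840701, 'eye': array([0.45599472, 0.00510928, 1.4697136 ]), 'attitude': array([-3.05285031,  0.00810859, -1.59034973])}
wrist {'vfov': 71.6660469726709, 'cx': 318.79989620937, 'cy': 237.41271701508603, 'eye': array([0.12805134, 0.61800351, 0.37473926]), 'attitude': array([2.81446025e+00, 5.43567915e-04, 1.23611031e+00])}
```

View pics/top.png

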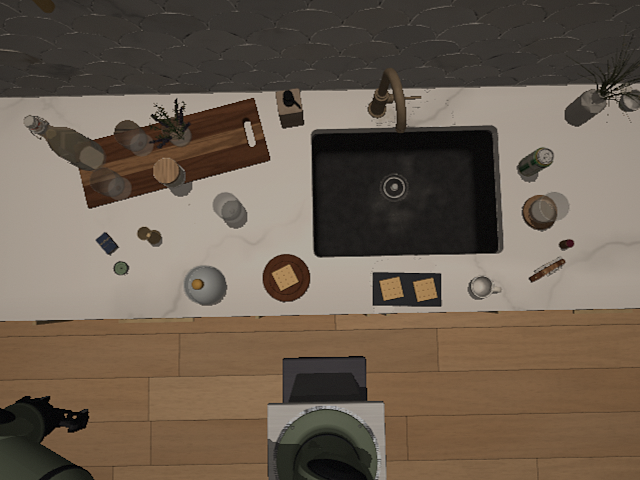

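View pics/scene.png

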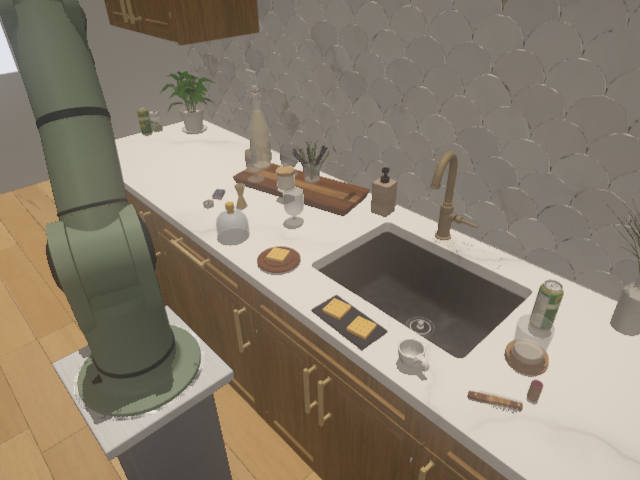

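```bash
cat > h.py <<'E'
import numpy as np, cv2
from scipy.spatial.transform import Rotation as R
from workcell import bot, vision, readout, job_done
def cal(n):
    c=vision.calibration(n); f=240/np.tan(np.radians(c["vfov"])/2)
    return f,c["cx"],c["cy"],np.array(c["eye"]),R.from_euler("xyz",c["attitude"]).as_matrix()
def plane(c,px,z):
    f,cx,cy,e,A=c; px=np.atleast_2d(np.float64(px))
    d=np.c_[(px[:,0]-cx)/f,(px[:,1]-cy)/f,np.ones(len(px))]@A.T
    return e+d*((z-e[2])/d[:,2])[:,None]
def proj(c,p):
    f,cx,cy,e,A=c; q=(np.asarray(p)-e)@A; return np.array([cx+f*q[0]/q[2],cy+f*q[1]/q[2]])
def blobs(img,lo,hi,amin):
    m=cv2.inRange(cv2.cvtColor(img,cv2.COLOR_BGR2HSV),lo,hi)
    m=cv2.morphologyEx(m,cv2.MORPH_CLOSE,np.ones((5,5)))
    cs,_=cv2.findContours(m,cv2.RETR_EXTERNAL,cv2.CHAIN_APPROX_NONE)
    return [c for c in cs if cv2.contourArea(c)>amin]
def square(c,cnt,z):
    """centre, side lengths, angle (mod 90) of a square's top face at height z"""
    p=plane(c,cnt[:,0,:]+0.0,z)[:,:2]
    (x,y),s,a=cv2.minAreaRect((p*1000).astype(np.float32))
    return np.array([x,y])/1000,s,(a+45)%90-45
def tool(target,yaw=None):
    """shift in tool axes to bring TCP to target; turn about tool z to reach yaw (mod pi)"""
    o=readout.observe(); T=R.from_euler("xyz",o["tool_rot"])
    d=T.inv().apply(np.array(target)-o["position"])
    s="d %s dist %.3f"%(np.round(d,4),np.linalg.norm(d))
    if yaw is not None:
        g=(yaw-o["tool_rot"][2]+np.pi/2)%np.pi-np.pi/2; s+=" rz %.4f"%(-g)
    print(s,"pos",np.round(o["position"],4),"yaw %.4f"%o["tool_rot"][2],"q7 %.2f"%o["qpos"][6],"t",o["clock"])
E
python3 - <<'E'
from h import *
im=cv2.imread("pics/top.png");c=cal("top")
hsv=cv2.cvtColor(im,cv2.COLOR_BGR2HSV)
for p in((284,277),(391,288),(287,260),(300,262),(375,300),(197,284)): print(p,hsv[p[1],p[0]])
for k in blobs(im,(8,70,150),(28,200,255),60):
    x,y,w,h=cv2.boundingRect(k)
    if y<240 or y>310: continue
    print(x,y,w,h,square(c,k,.02 if x>340 else .03))
for n,p,z in(("stand",(287,277),.014),("board",(407,289),.008),("knob",(197,284),.124),("cup",(481,287),.05)): print(n,plane(c,p,z))
E
```

```text
(284, 277) [ 17 122 171]
(391, 288) [ 17 124 167]
(287, 260) [ 10 158  71]
(300, 262) [ 10 174  60]
(375, 300) [90  6 42]
(197, 284) [ 18 160 153]
414 278 23 23 (array([ 0.45309528, -0.2778663 ]), (53.25217056274414, 51.85352325439453), 11.78176212310791)
380 277 23 23 (array([ 0.45751144, -0.18570665]), (53.35572814941406, 52.00677490234375), 10.901073455810547)
272 265 26 25 (array([0.49413052, 0.10402695]), (52.62187194824219, 52.37190246582031), 25.655244827270508)
stand [[0.49413732 0.09875728 0.014     ]]
board [[ 0.45474194 -0.23123219  0.008     ]]
knob [[0.47798443 0.32131637 0.124     ]]
cup [[ 0.45623652 -0.42227009  0.05      ]]
```

```bash
python3 -c "
from h import *
tool([.494,.104,.2],np.radians(115.7))"
```

```text
d [-0.4324 -0.3641  0.002 ] dist 0.565 rz 0.7874 pos [0.2053 0.59   0.2016] yaw 2.8067 q7 -0.11 t 0.1
```

The rows are not in the units I measure in: shifts go in shares of 0.8 m and turns go in shares of pi rad. I convert before sending: -0.216 m is -0.27, -0.182 m is -0.2275, 0.394 rad is 0.1254.

```bash
echo '[{"jaw":0.085, "xyz":[-0.05, -0.0425, 0], "turn_vec":[0, 0, 0.0255]}, {"jaw":0.085, "xyz":[-0.1063, -0.09, 0], "turn_vec":[0, 0, 0.0509]}, {"jaw":0.085, "xyz":[-0.1625, -0.1375, 0], "turn_vec":[0, 0, 0.0764]}, {"jaw":0.085, "xyz":[-0.2188, -0.1838, 0], "turn_vec":[0, 0, 0.1019]}, {"jaw":0.085, "xyz":[-0.27, -0.2275, 0], "turn_vec":[0, 0, 0.1254]}]' | python3 nudge.py 20; python3 -c "
from h import *
tool([.494,.104,.2],np.radians(115.7)); print(readout.observe()['qpos'])"
```

```text
clock: 0.72
position: [0.3504, 0.3455, 0.2021]
tool_rot: [-3.142, 0.0, 2.41]
force: [0.7, 0.3, 1.5]
grip_width: 0.0851
finger_force: 0.0
d [-0.2682 -0.0837  0.0021] dist 0.281 rz 0.3905 pos [0.3504 0.3455 0.2021] yaw 2.4098 q7 -0.02 t 0.725
[-0.98539995  0.31217279  0.10805068  1.94690837 -0.042699    0.88473612
 -0.01646181]
```

Scaled: -0.268 m is -0.335, -0.214 m is -0.2675, 0.39 rad is 0.1241.

```bash
echo '[{"jaw":0.085, "xyz":[-0.0663, -0.0213, 0], "turn_vec":[0, 0, 0.0255]}, {"jaw":0.085, "xyz":[-0.1325, -0.0413, 0], "turn_vec":[0, 0, 0.0509]}, {"jaw":0.085, "xyz":[-0.2, -0.0625, 0], "turn_vec":[0, 0, 0.0764]}, {"jaw":0.085, "xyz":[-0.2675, -0.0838, 0], "turn_vec":[0, 0, 0.1019]}, {"jaw":0.085, "xyz":[-0.335, -0.105, 0], "turn_vec":[0, 0, 0.1241]}]' | python3 nudge.py && echo '[{"jaw":0.085, "xyz":[0, 0, 0.05]}, {"jaw":0.085, "xyz":[0, 0, 0.05]}, {"jaw":0.085, "xyz":[0, 0, 0.05]}]' | python3 nudge.py; python3 - <<'E'
from h import *
c=cal("wrist"); im=vision.grab_frame("wrist"); cv2.imwrite("pics/w1.png",im)
tool([.494,.104,.16],np.radians(115.7)); print(readout.observe()['qpos'])
for k in blobs(im,(8,70,120),(28,220,255),2000):
    print(cv2.boundingRect(k),square(c,k,.03))
E
```

```text
clock: 1.35
position: [0.4942, 0.1047, 0.2021]
tool_rot: [3.142, -0.0, 2.021]
force: [1.0, 0.9, -0.1]
grip_width: 0.0848
finger_force: 0.0
clock: 1.72
position: [0.4936, 0.1069, 0.163]
tool_rot: [3.141, -0.0, 2.024]
force: [0.5, 0.5, 0.1]
grip_width: 0.085
finger_force: 0.0
d [-0.0028 -0.0012  0.0032] dist 0.004 rz 0.0045 pos [0.4938 0.107  0.1632] yaw 2.0239 q7 0.27 t 1.775
[-0.54942946  0.39654141  0.28423749  1.96377589 -0.15186407  0.80038694
  0.27294151]
(290, 189, 59, 60) (array([0.49634781, 0.1052113 ]), (55.57610321044922, 58.38719940185547), 26.284603118896484)
(0, 0, 290, 462) (array([ 0.29883215, -0.04993506]), (199.57225036621094, 608.9737548828125), 0.27734118700027466)
```

View pics/w1.png

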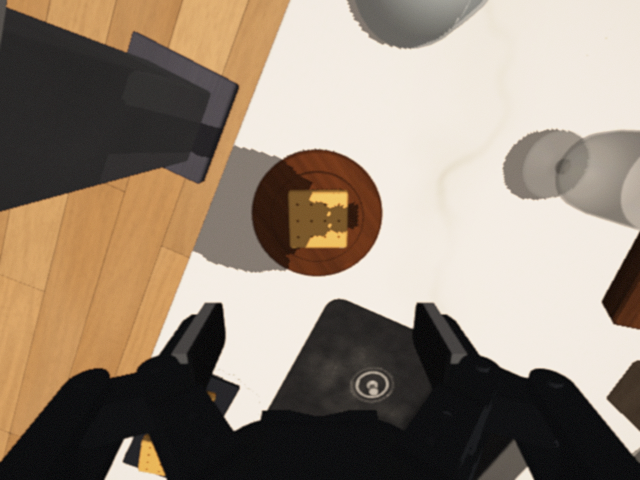

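```bash
python3 - <<'E'
from h import *
c=cal("wrist"); im=cv2.imread("pics/w1.png")
for k in blobs(im,(0,80,20),(28,255,255),3000):
    x,y,w,h=cv2.boundingRect(k)
    if x<200 or w>200: continue
    h_=cv2.convexHull(k); p=plane(c,h_[:,0,:],.014)[:,:2]*1000
    print((x,y,w,h),cv2.minEnclosingCircle(p.astype(np.float32)),cv2.fitEllipse(plane(c,k[:,0,:],.014)[:,:2].astype(np.float32)*1000))
tool([.455,-.232,.16],np.radians(101.5))
E
```

```text
(252, 150, 130, 126) ((494.7994384765625, 102.98507690429688), 65.2118148803711) ((494.819580078125, 103.04727172851562), (128.96908569335938, 129.29562377929688), 55.01174545288086)
d [-0.2878 -0.1833  0.003 ] dist 0.341 rz 0.2524 pos [0.4938 0.107  0.1632] yaw 2.0239 q7 0.27 t 1.775
```

Scaled: -0.244 m is -0.305, -0.196 m is -0.245, 0.21 rad is 0.0668.

```bash
echo '[{"jaw":0.085, "xyz":[-0.0625, -0.0375, 0], "turn_vec":[0, 0, 0.0159]}, {"jaw":0.085, "xyz":[-0.125, -0.0775, 0], "turn_vec":[0, 0, 0.0286]}, {"jaw":0.085, "xyz":[-0.185, -0.1175, 0], "turn_vec":[0, 0, 0.0414]}, {"jaw":0.085, "xyz":[-0.245, -0.1563, 0], "turn_vec":[0, 0, 0.0541]}, {"jaw":0.085, "xyz":[-0.305, -0.195, 0], "turn_vec":[0, 0, 0.0668]}]' | python3 nudge.py && echo '[{"jaw":0.085, "xyz":[-0.055, -0.0338, 0], "turn_vec":[0, 0, 0.0134]}, {"jaw":0.085, "xyz":[-0.055, -0.0338, 0], "turn_vec":[0, 0, 0.0134]}, {"jaw":0.085, "xyz":[-0.055, -0.0338, 0], "turn_vec":[0, 0, 0.0134]}]' | python3 nudge.py; python3 - <<'E'
from h import *
c=cal("wrist"); im=vision.grab_frame("wrist"); cv2.imwrite("pics/w2.png",im)
tool([.455,-.232,.16],np.radians(101.5)); print(readout.observe()['qpos'])
for k in blobs(im,(8,70,80),(28,220,255),1500):
    print(cv2.boundingRect(k),square(c,k,.02))
E
```

```text
clock: 2.4
position: [0.4602, -0.1826, 0.1635]
tool_rot: [3.139, 0.0, 1.813]
force: [0.6, 0.2, -0.6]
grip_width: 0.0853
finger_force: 0.0
clock: 2.78
position: [0.4448, -0.2299, 0.1629]
tool_rot: [3.14, 0.0, 1.772]
force: [0.3, -0.1, -0.9]
grip_width: 0.0848
finger_force: 0.0
d [-0.0045  0.0094  0.0027] dist 0.011 rz 0.0012 pos [ 0.4449 -0.2295  0.1627] yaw 1.7727 q7 0.78 t 2.825
[ 0.04384915  0.40485503  0.41005471  1.9799949  -0.22203199  0.79869617
  0.78198685]
(104, 432, 63, 48) (array([ 0.27078772, -0.59437561]), (83.08232879638672, 82.50006866455078), 11.45351791381836)
(290, 233, 57, 54) (array([ 0.4546109 , -0.27747073]), (56.99578094482422, 58.99113082885742), 9.92664623260498)
(311, 141, 63, 63) (array([ 0.45900394, -0.1858196 ]), (57.71403503417969, 57.8565673828125), 11.088964462280273)
(0, 0, 298, 431) (array([ 0.26813797, -0.31652487]), (518.2793579101562, 251.85400390625), -0.273284912109375)
```

View pics/w2.png

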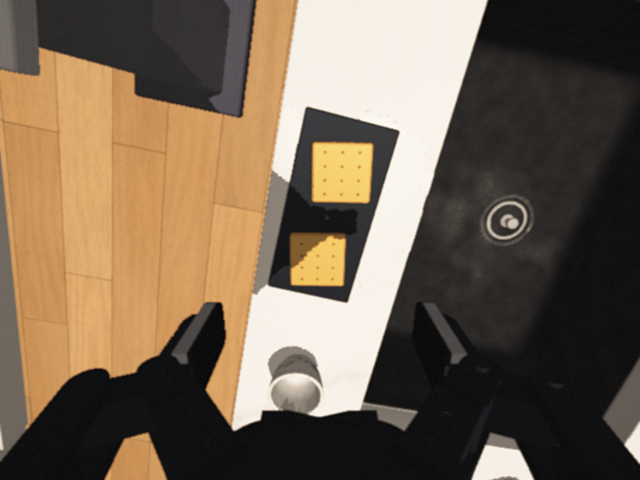

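```bash
python3 -c "
from h import *
tool([.4592,-.1866,.05],np.radians(101.1))"
```

```text
d [0.0391 0.0225 0.1128] dist 0.121 rz 0.0082 pos [ 0.4449 -0.2295  0.1627] yaw 1.7727 q7 0.78 t 2.825
```

Scaled: 0.113 m is 0.1413, 0.075 m is 0.0938, 0.008 rad is 0.0025.

```bash
echo '[{"jaw":0.072, "xyz":[0.0488, 0.0281, 0.0375], "turn_vec":[0, 0, 0.0025]}, {"jaw":0.072, "xyz":[0.0488, 0.0281, 0.0938], "turn_vec":[0, 0, 0.0025]}, {"jaw":0.072, "xyz":[0.0488, 0.0281, 0.1413], "turn_vec":[0, 0, 0.0025]}, {"jaw":0.072, "xyz":[0.0488, 0.0281, 0.1413], "turn_vec":[0, 0, 0.0025]}, {"jaw":0.072, "xyz":[0.0488, 0.0281, 0.1413], "turn_vec":[0, 0, 0.0025]}]' | python3 nudge.py 20; python3 -c "
from h import *
tool([.4592,-.1866,.008],np.radians(101.1))"
```

```text
clock: 3.45
position: [0.4592, -0.1876, 0.0505]
tool_rot: [3.14, 0.0, 1.764]
force: [-0.1, 1.1, 1.1]
grip_width: 0.0718
finger_force: 0.0
d [0.0011 0.0001 0.0425] dist 0.042 rz -0.0010 pos [ 0.4592 -0.1876  0.0505] yaw 1.7635 q7 0.78 t 3.45
```

Scaled: 0.0425 m is 0.0531, 0.036 m is 0.045.

```bash
echo '[{"jaw":0.072, "xyz":[0.0013, 0, 0.0275]}, {"jaw":0.072, "xyz":[0.0013, 0, 0.045]}, {"jaw":0.072, "xyz":[0.0013, 0, 0.0531]}, {"jaw":0.072, "xyz":[0.0013, 0, 0.0531]}, {"jaw":0.072, "xyz":[0.0013, 0, 0.0531]}]' | python3 nudge.py 20; echo '[{"jaw":0.05}, {"jaw":0.05}, {"jaw":0.05}, {"jaw":0.05}]' | python3 nudge.py 20; python3 - <<'E'
from h import *
im=vision.grab_frame("wrist"); cv2.imwrite("pics/w3.png",im[180:])
tool([.4592,-.1866,.008],np.radians(101.1))
E
```

```text
clock: 4.08
position: [0.4585, -0.187, 0.0071]
tool_rot: [3.141, 0.0, 1.763]
force: [0.4, -0.4, -0.0]
grip_width: 0.0723
finger_force: 0.0
clock: 4.58
position: [0.4582, -0.1869, 0.0066]
tool_rot: [3.142, 0.0, 1.763]
force: [0.1, 0.1, -1.1]
grip_width: 0.0498
finger_force: 0.0
d [ 0.0001  0.001  -0.0014] dist 0.002 rz -0.0018 pos [ 0.4582 -0.1869  0.0066] yaw 1.7627 q7 0.81 t 4.625
```

View pics/w3.png

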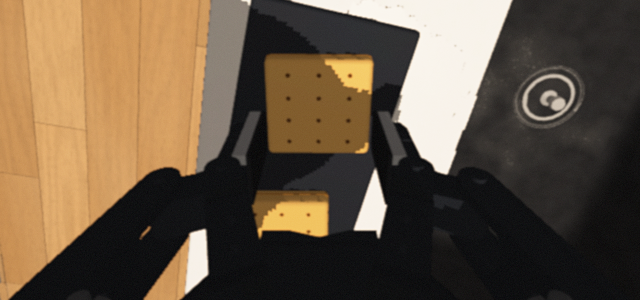

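```bash
python3 - <<'E'
from h import *
c=cal("wrist"); o=readout.observe(); T=R.from_euler("xyz",o["tool_rot"])
for z in(0,-.01,-.02,-.03,-.04):
    print(z,[np.round(proj(c,o["position"]+T.apply([x,s*.025,z]))).tolist() for x in(-.011,.011) for s in(-1,1)])
print([np.round(proj(c,[.4592,-.1866,.02]+T.apply([x*.028,y*.028,0]))).tolist() for x in(-1,1) for y in(-1,1)], o["grip_width"])
im=vision.grab_frame("wrist")
cv2.imwrite("pics/w4.png",cv2.resize(im[220:420,200:440],None,fx=3.0,fy=3.0))
E
```

```text
0 [[274.0, 295.0], [360.0, 295.0], [272.0, 260.0], [361.0, 260.0]]
-0.01 [[272.0, 304.0], [362.0, 304.0], [270.0, 268.0], [363.0, 268.0]]
-0.02 [[269.0, 313.0], [364.0, 314.0], [267.0, 276.0], [366.0, 276.0]]
-0.03 [[266.0, 324.0], [367.0, 324.0], [264.0, 285.0], [369.0, 285.0]]
-0.04 [[263.0, 336.0], [369.0, 336.0], [261.0, 295.0], [372.0, 295.0]]
[[269.0, 333.0], [368.0, 333.0], [264.0, 239.0], [374.0, 239.0]] 0.04980345873785089
```

View pics/w4.png

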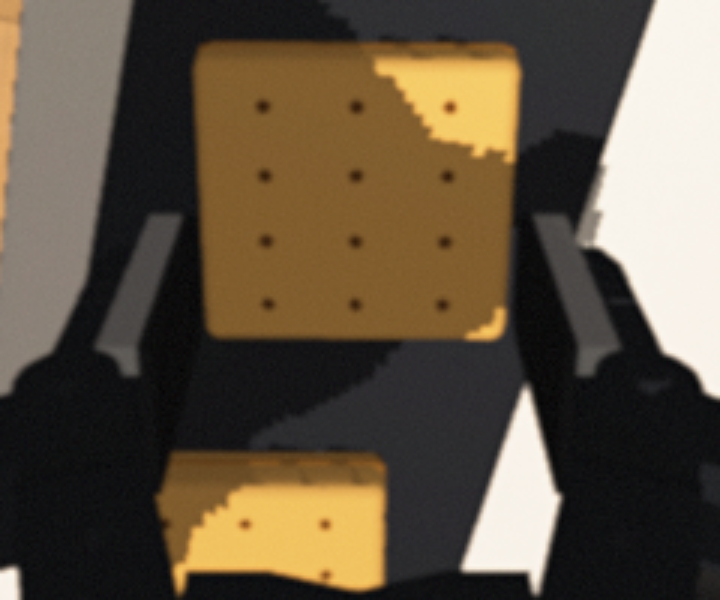

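```bash
python3 - <<'E'
from h import *
c=cal("scene"); o=readout.observe(); im=vision.grab_frame("scene"); T=R.from_euler("xyz",o["tool_rot"])
u,v=proj(c,o["position"]); print(u,v)
for z in(0,-.02,-.04): print(z,[np.round(4*(proj(c,o["position"]+T.apply([0,s*.025,z]))-[int(u)-100,int(v)-90])).tolist() for s in(-1,1)])
cv2.imwrite("pics/s2.png",cv2.resize(im[int(v)-90:int(v)+50,int(u)-100:int(u)+100],None,fx=4,fy=4))
E
```

```text
336.61259708556264 311.4657140238302
0 [[381.0, 383.0], [424.0, 341.0]]
-0.02 [[381.0, 360.0], [424.0, 318.0]]
-0.04 [[381.0, 336.0], [424.0, 295.0]]
```

View pics/s2.png

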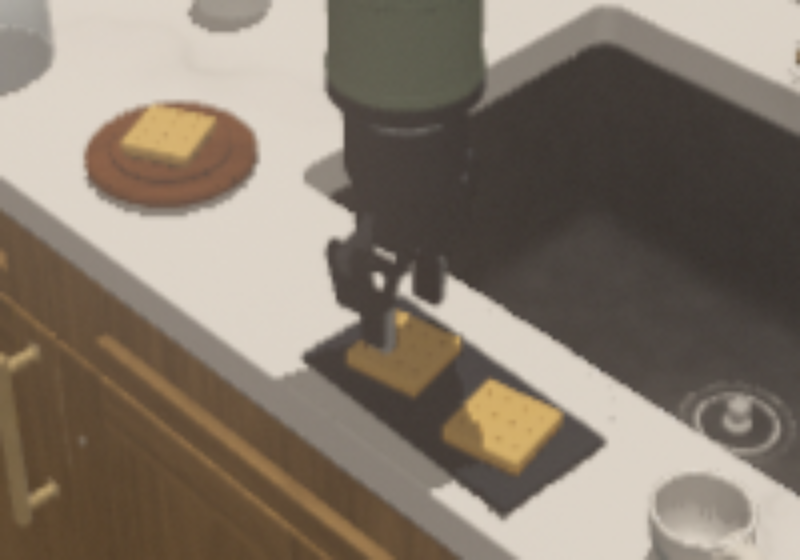

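Scaled: 0.022 m is 0.0275, 0.018 m is 0.0225.

```bash
echo '[{"jaw":0.068, "xyz":[0, 0.0013, 0]}, {"jaw":0.068, "xyz":[0, 0.0013, 0]}, {"jaw":0.068, "xyz":[0, 0.0013, 0.0125]}, {"jaw":0.068, "xyz":[0, 0.0013, 0.0225]}, {"jaw":0.068, "xyz":[0, 0.0013, 0.0275]}]' | python3 nudge.py 20; for i in 1; do echo '[{"jaw":0.068, "xyz":[0, 0, 0.0013]}, {"jaw":0.068, "xyz":[0, 0, 0.0025]}, {"jaw":0.068, "xyz":[0, 0, 0.0025]}]' | python3 nudge.py | grep -E 'pos|force'; echo '[{"jaw":0.068, "xyz":[0, 0, 0.0013]}, {"jaw":0.068, "xyz":[0, 0, 0.0025]}, {"jaw":0.068, "xyz":[0, 0, 0.0025]}]' | python3 nudge.py | grep -E 'pos|force'; done
```

```text
clock: 5.35
position: [0.4588, -0.1866, -0.0162]
tool_rot: [-3.141, -0.0, 1.763]
force: [0.2, -0.7, 0.0]
grip_width: 0.0683
finger_force: 0.0
position: [0.4593, -0.1867, -0.0173]
force: [-1.1, 0.4, -0.7]
finger_force: 0.0
position: [0.4592, -0.1867, -0.0194]
force: [0.4, -0.4, 0.0]
finger_force: 0.0
```

```bash
echo '[{"jaw":0.05}, {"jaw":0.05}, {"jaw":0.05}, {"jaw":0.05}]' | python3 nudge.py 20
```

```text
clock: 6.6
position: [0.4592, -0.1867, -0.0193]
tool_rot: [3.142, 0.0, 1.763]
force: [-0.7, 0.7, 6.1]
grip_width: 0.0552
finger_force: 21.0
```

Scaled: -0.07 m is -0.0875, -0.045 m is -0.0563.

```bash
echo '[{"jaw":0.05, "xyz":[0, 0, -0.0063]}, {"jaw":0.05, "xyz":[0, 0, -0.025]}, {"jaw":0.05, "xyz":[0, 0, -0.0563]}, {"jaw":0.05, "xyz":[0, 0, -0.0875]}, {"jaw":0.05, "xyz":[0, 0, -0.0875]}]' | python3 nudge.py 20;  python3 -c "
from h import *
tool([.4968,.1041,.05],np.radians(116))"
```

```text
clock: 7.22
position: [0.4603, -0.187, 0.0528]
tool_rot: [3.139, 0.001, 1.763]
force: [0.1, -0.1, -0.0]
grip_width: 0.0551
finger_force: 21.8
d [0.2787 0.0914 0.0027] dist 0.293 rz -0.2617 pos [ 0.4603 -0.187   0.0528] yaw 1.7629 q7 0.78 t 7.225
```

Scaled: 0.232 m is 0.29, 0.184 m is 0.23, -0.21 rad is -0.0668.

```bash
echo '[{"jaw":0.05, "xyz":[0.05, 0.0163, 0], "turn_vec":[0, 0, -0.0127]}, {"jaw":0.05, "xyz":[0.11, 0.0363, 0], "turn_vec":[0, 0, -0.0255]}, {"jaw":0.05, "xyz":[0.17, 0.0563, 0], "turn_vec":[0, 0, -0.0414]}, {"jaw":0.05, "xyz":[0.23, 0.075, 0], "turn_vec":[0, 0, -0.0541]}, {"jaw":0.05, "xyz":[0.29, 0.095, 0], "turn_vec":[0, 0, -0.0668]}]' | python3 nudge.py 20 | tail -2;  python3 -c "
from h import *
tool([.4968,.1041,.05],np.radians(116))"
```

```text
grip_width: 0.0555
finger_force: 21.8
d [0.0402 0.0252 0.0006] dist 0.048 rz -0.0506 pos [0.4894 0.0572 0.0506] yaw 1.9740 q7 0.47 t 7.85
```

Scaled: 0.0425 m is 0.0531, 0.025 m is 0.0313, -0.052 rad is -0.0166.

```bash
echo '[{"jaw":0.05, "xyz":[0.0275, 0.0163, 0], "turn_vec":[0, 0, -0.0083]}, {"jaw":0.05, "xyz":[0.0531, 0.0313, 0], "turn_vec":[0, 0, -0.0166]}, {"jaw":0.05, "xyz":[0.0531, 0.0313, 0], "turn_vec":[0, 0, -0.0166]}, {"jaw":0.05, "xyz":[0.0531, 0.0313, 0], "turn_vec":[0, 0, -0.0166]}]' | python3 nudge.py 20 | tail -2;  python3 - <<'E'
from h import *
tool([.4968,.1041,.05],np.radians(116))
c=cal("wrist"); im=vision.grab_frame("wrist"); cv2.imwrite("pics/w5.png",im[150:450,120:520])
E
```

```text
grip_width: 0.0555
finger_force: 21.8
d [-0.0002  0.0012  0.0006] dist 0.001 rz -0.0005 pos [0.4957 0.1038 0.0506] yaw 2.0241 q7 0.42 t 8.35
```

View pics/w5.png

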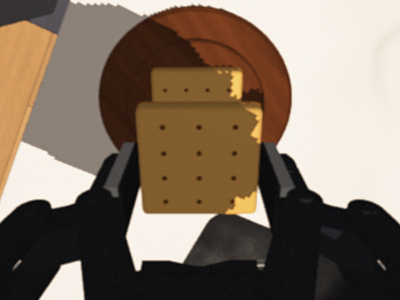

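```bash
python3 - <<'E'
from h import *
c=cal("wrist"); o=readout.observe(); T=R.from_euler("xyz",o["tool_rot"])
for x in(-1,1):
  for y in(-1,1):
    p=o["position"]+T.apply([x*.028,y*.028,0]); print(x,y,[np.round(proj(c,[p[0],p[1],z])-[120,150],1).tolist() for z in(.09,.078)])
im=cv2.imread("pics/w5.png").astype(int)
for col in (170,220): print(col,[(r,im[r,col].sum()) for r in range(92,120)])
print([(r,im[r,200].sum()) for r in range(207,222)])
E
```

```text
-1 -1 [[138.9, 214.7], [142.9, 199.0]]
-1 1 [[253.5, 214.8], [250.0, 199.1]]
1 -1 [[131.5, 108.5], [136.4, 98.8]]
1 1 [[260.4, 108.6], [255.9, 98.8]]
170 [(92, np.int64(270)), (93, np.int64(271)), (94, np.int64(277)), (95, np.int64(271)), (96, np.int64(273)), (97, np.int64(269)), (98, np.int64(265)), (99, np.int64(271)), (100, np.int64(267)), (101, np.int64(242)), (102, np.int64(210)), (103, np.int64(201)), (104, np.int64(211)), (105, np.int64(219)), (106, np.int64(222)), (107, np.int64(234)), (108, np.int64(235)), (109, np.int64(256)), (110, np.int64(263)), (111, np.int64(261)), (112, np.int64(267)), (113, np.int64(268)), (114, np.int64(276)), (115, np.int64(262)), (116, np.int64(270)), (117, np.int64(277)), (118, np.int64(266)), (119, np.int64(268))]
220 [(92, np.int64(275)), (93, np.int64(271)), (94, np.int64(273)), (95, np.int64(271)), (96, np.int64(273)), (97, np.int64(273)), (98, np.int64(278)), (99, np.int64(276)), (100, np.int64(263)), (101, np.int64(246)), (102, np.int64(199)), (103, np.int64(207)), (104, np.int64(212)), (105, np.int64(230)), (106, np.int64(226)), (107, np.int64(236)), (108, np.int64(248)), (109, np.int64(251)), (110, np.int64(265)), (111, np.int64(266)), (112, np.int64(267)), (113, np.int64(279)), (114, np.int64(268)), (115, np.int64(267)), (116, np.int64(268)), (117, np.int64(271)), (118, np.int64(275)), (119, np.int64(269))]
[(207, np.int64(273)), (208, np.int64(264)), (209, np.int64(264)), (210, np.int64(263)), (211, np.int64(259)), (212, np.int64(272)), (213, np.int64(443)), (214, np.int64(657)), (215, np.int64(725)), (216, np.int64(729)), (217, np.int64(726)), (218, np.int64(726)), (219, np.int64(725)), (220, np.int64(725)), (221, np.int64(724))]
```

```bash
python3 - <<'E'
from h import *
c=cal("wrist"); o=readout.observe(); T=R.from_euler("xyz",o["tool_rot"])
for z in(.09,.03): print(z,[np.round(proj(c,[*(o["position"]+T.apply([x,y,0]))[:2],z])-[120,150],1).tolist() for x in(-.028,.028) for y in(-.028,.028)])
im=cv2.imread("pics/w5.png"); g=im[:,:,2].astype(int)-im[:,:,0]
for r in(80,90): print(r,g[r,140:165],g[r,235:252])
print(g[60:76,180],g[60:76,210]); 
for r in(130,190): print(r,g[r,128:150],g[r,250:270])
E
```

```text
0.09 [[138.9, 214.7], [253.5, 214.8], [131.5, 108.5], [260.4, 108.6]]
0.03 [[154.5, 152.5], [239.4, 152.5], [150.5, 70.7], [243.0, 70.8]]
80 [40 43 37 41 35 37 39 37 38 39 45 64 75 82 85 84 86 85 85 85 84 85 86 84
 86] [135 138 135 138 140 144 142 116  93  89  90  86  89  86  84  87  87]
90 [38 39 36 43 37 39 40 36 42 39 40 51 68 78 84 85 85 86 83 84 86 83 77 64
 50] [138 136 140 138 144 145 128  96  78  83  88  89  88  85  58  43  38]
[41 39 39 42 40 41 42 56 66 67 71 77 82 84 80 83] [91 91 92 92 85 68 54 56 67 71 73 78 82 83 82 85]
130 [37 33 34 35 29 30 32 35 51 70 78 82 84 83 84 86 83 84 83 85 85 84] [ 83  87  95 122 145 140 143 139 142 146 140 115  95  86  87  88  84  83
  80  82]
190 [ 0  3  0  1  1  3  2  0  3  5 22 32 42 55 72 83 82 82 84 83 84 83] [81 84 83 86 86 81 61 42 34 28 14  4  0  3  2  2  0  1  4  0]
```

Scaled: 0.046 m is 0.0575, 0.03 m is 0.0375.

```bash
echo '[{"jaw":0.05, "xyz":[0, -0.0013, 0.0188]}, {"jaw":0.05, "xyz":[0, -0.0013, 0.0375]}, {"jaw":0.05, "xyz":[0, -0.0013, 0.05]}, {"jaw":0.05, "xyz":[0, -0.0013, 0.055]}, {"jaw":0.05, "xyz":[0, -0.0013, 0.0575]}]' | python3 nudge.py 20; echo '[{"jaw":0.05}, {"jaw":0.05, "xyz":[0, 0, 0.0013]}, {"jaw":0.05, "xyz":[0, 0, 0.0013]}]' | python3 nudge.py 20
```

```text
clock: 9.02
position: [0.495, 0.1039, 0.0044]
tool_rot: [-3.141, -0.0, 2.025]
force: [0.3, 0.4, -0.1]
grip_width: 0.0551
finger_force: 21.8
clock: 9.4
position: [0.4951, 0.1041, 0.0037]
tool_rot: [3.141, 0.0, 2.025]
force: [0.6, 0.6, -0.7]
grip_width: 0.0554
finger_force: 21.8
```

The rows are not in the units I measure in: shifts go in shares of 0.8 m and turns go in shares of pi rad. I convert before sending: 0.001 m is 0.0013, 0.0005 m is 0.0006.

```bash
echo '[{"jaw":0.05, "xyz":[0, 0, 0.0006]}, {"jaw":0.05, "xyz":[0, 0, 0.0013]}, {"jaw":0.05, "xyz":[0, 0, 0.0013]}]' | python3 nudge.py 20; echo '[{"jaw":0.058}, {"jaw":0.062}, {"jaw":0.066}, {"jaw":0.066}]' | python3 nudge.py 20; echo '[{"jaw":0.068, "xyz":[0, 0, -0.0075]}, {"jaw":0.07, "xyz":[0, 0, -0.025]}, {"jaw":0.07, "xyz":[0, 0, -0.0625]}, {"jaw":0.07, "xyz":[0, 0, -0.125]}, {"jaw":0.07, "xyz":[0, 0, -0.15]}]' | python3 nudge.py | tail -5;echo '[{"jaw":0.07, "xyz":[0, 0, -0.0425]}, {"jaw":0.07, "xyz":[0, 0, -0.0425]}, {"jaw":0.07, "xyz":[0, 0, -0.0425]}]' | python3 nudge.py | tail -5; python3 - <<'E'
from h import *
c=cal("wrist"); im=vision.grab_frame("wrist"); cv2.imwrite("pics/w6.png",im)
tool([.4548,-.2787,.16],np.radians(100.5))
for k in blobs(im,(8,70,80),(28,220,255),1500):
    x,y,w,h=cv2.boundingRect(k)
    if x>200: print((x,y,w,h),square(c,k,.042))
E
```

```text
clock: 9.78
position: [0.4951, 0.104, 0.0028]
tool_rot: [3.141, -0.0, 2.025]
force: [-0.6, 0.0, 4.4]
grip_width: 0.0557
finger_force: 22.2
clock: 10.28
position: [0.495, 0.104, 0.0026]
tool_rot: [-3.142, 0.0, 2.025]
force: [-0.6, -0.4, 0.1]
grip_width: 0.0662
finger_force: 0.0
position: [0.4959, 0.1041, 0.1259]
tool_rot: [3.138, 0.0, 2.024]
force: [-0.2, 0.3, -0.7]
grip_width: 0.0698
finger_force: 0.0
position: [0.4948, 0.1041, 0.1569]
tool_rot: [3.141, -0.0, 2.025]
force: [-0.4, 0.5, -0.4]
grip_width: 0.0699
finger_force: 0.0
d [-0.3264 -0.2037 -0.0035] dist 0.385 rz 0.2707 pos [0.4947 0.104  0.1564] yaw 2.0248 q7 0.35 t 11.325
(276, 147, 108, 129) (array([0.50258325, 0.11508186]), (93.93016815185547, 117.8044204711914), 25.887344360351562)
```

```bash
python3 - <<'E'
from h import *
c=cal("wrist"); im=cv2.imread("pics/w6.png"); T=readout.observe()
hsv=cv2.cvtColor(im,cv2.COLOR_BGR2HSV)
for lo in((13,70,80),(14,70,100),(8,70,110)):
  for k in blobs(im,lo,(28,220,255),1500):
    x,y,w,h=cv2.boundingRect(k)
    if x>200: print(lo,(x,y,w,h),square(c,k,.042))
cv2.imwrite("pics/w6c.png",cv2.resize(im[130:290,250:410],None,fx=3,fy=3))
E
```

```text
(13, 70, 80) (287, 187, 65, 65) (array([0.49519241, 0.10642664]), (56.52484130859375, 59.72727584838867), 26.35030174255371)
(14, 70, 100) (288, 187, 64, 65) (array([0.49539871, 0.1064668 ]), (55.99858856201172, 59.61931610107422), 26.37894630432129)
(8, 70, 110) (289, 147, 95, 124) (array([0.50475641, 0.11911151]), (87.40389251708984, 105.90689849853516), 12.731966972351074)
```

View pics/w6c.png

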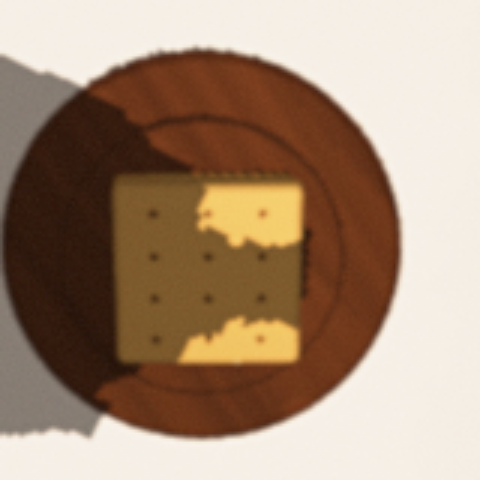

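Scaled: -0.225 m is -0.2813, -0.18 m is -0.225, 0.17 rad is 0.0541.

```bash
echo '[{"jaw":0.07, "xyz":[-0.0563, -0.035, 0], "turn_vec":[0, 0, 0.0159]}, {"jaw":0.07, "xyz":[-0.1125, -0.07, 0], "turn_vec":[0, 0, 0.0286]}, {"jaw":0.07, "xyz":[-0.1688, -0.105, 0], "turn_vec":[0, 0, 0.0414]}, {"jaw":0.07, "xyz":[-0.225, -0.14, 0], "turn_vec":[0, 0, 0.0541]}, {"jaw":0.07, "xyz":[-0.2813, -0.175, 0], "turn_vec":[0, 0, 0.0637]}]' | python3 nudge.py 20|tail -5;  python3 -c "
from h import *
tool([.4549,-.2788,.04],np.radians(100.5))"
```

```text
position: [0.4671, -0.1612, 0.1561]
tool_rot: [-3.141, -0.0, 1.824]
force: [0.6, -0.5, 0.3]
grip_width: 0.0701
finger_force: 0.0
d [-0.1109 -0.0411  0.1161] dist 0.166 rz 0.0697 pos [ 0.4671 -0.1612  0.1561] yaw 1.8237 q7 0.73 t 11.95
```

Scaled: 0.116 m is 0.145, -0.111 m is -0.1388, 0.07 rad is 0.0223.

```bash
echo '[{"jaw":0.07, "xyz":[-0.0625, -0.0225, 0.025], "turn_vec":[0, 0, 0.0111]}, {"jaw":0.07, "xyz":[-0.125, -0.0463, 0.0625], "turn_vec":[0, 0, 0.0223]}, {"jaw":0.07, "xyz":[-0.1388, -0.0519, 0.1125], "turn_vec":[0, 0, 0.0223]}, {"jaw":0.07, "xyz":[-0.1388, -0.0519, 0.145], "turn_vec":[0, 0, 0.0223]}, {"jaw":0.07, "xyz":[-0.1388, -0.0519, 0.145], "turn_vec":[0, 0, 0.0223]}]' | python3 nudge.py 20|tail -5;  python3 - <<'E'
from h import *
tool([.4549,-.2788,-.0193],np.radians(100.5))
c=cal("wrist"); im=vision.grab_frame("wrist")
for k in blobs(im,(13,70,80),(28,220,255),1500):
    x,y,w,h=cv2.boundingRect(k)
    if x>220: print((x,y,w,h),square(c,k,.02))
E
```

```text
position: [0.4539, -0.2771, 0.0387]
tool_rot: [-3.138, -0.002, 1.754]
force: [-0.7, -0.3, 0.3]
grip_width: 0.0704
finger_force: 0.0
d [-0.002   0.0009  0.058 ] dist 0.058 rz -0.0002 pos [ 0.4539 -0.2771  0.0387] yaw 1.7539 q7 1.01 t 12.575
(271, 221, 93, 86) (array([ 0.4542291 , -0.27726932]), (56.26646423339844, 57.86288070678711), 10.702459335327148)
```

Scaled: 0.058 m is 0.0725, 0.053 m is 0.0663.

```bash
echo '[{"jaw":0.07, "xyz":[-0.0019, 0.0006, 0.025]}, {"jaw":0.07, "xyz":[-0.0019, 0.0006, 0.05]}, {"jaw":0.07, "xyz":[-0.0019, 0.0006, 0.0663]}, {"jaw":0.07, "xyz":[-0.0019, 0.0006, 0.0725]}, {"jaw":0.07, "xyz":[-0.0019, 0.0006, 0.0725]}]' | python3 nudge.py 20|tail -5;  echo '[{"jaw":0.05}, {"jaw":0.05}, {"jaw":0.05}, {"jaw":0.05}, {"jaw":0.05}]' | python3 nudge.py 20|tail -5
```

```text
position: [0.4565, -0.2789, -0.017]
tool_rot: [3.141, 0.0, 1.755]
force: [0.6, -0.4, 0.2]
grip_width: 0.0699
finger_force: 0.0
position: [0.4567, -0.279, -0.0166]
tool_rot: [3.141, 0.0, 1.755]
force: [-0.8, 1.0, 5.6]
grip_width: 0.0557
finger_force: 20.0
```

```bash
echo '[{"jaw":0.068, "xyz":[0, -0.0013, 0]}, {"jaw":0.068, "xyz":[0, -0.0013, 0]}, {"jaw":0.068, "xyz":[0, -0.0013, 0.0025]}, {"jaw":0.068, "xyz":[0, -0.0013, 0.0038]}, {"jaw":0.068, "xyz":[0, -0.0013, 0.0038]}]' | python3 nudge.py 20|tail -5;  echo '[{"jaw":0.05}, {"jaw":0.05}, {"jaw":0.05}, {"jaw":0.05}]' | python3 nudge.py 20|tail -5; echo '[{"jaw":0.05, "xyz":[0, 0, -0.0063]}, {"jaw":0.05, "xyz":[0, 0, -0.025]}, {"jaw":0.05, "xyz":[0, 0, -0.0563]}, {"jaw":0.05, "xyz":[0, 0, -0.1]}, {"jaw":0.05, "xyz":[0, 0, -0.1]}]' | python3 nudge.py 20;  python3 -c "
from h import *
tool([.4952,.1041,.063],np.radians(116))"
```

```text
position: [0.4553, -0.279, -0.0205]
tool_rot: [-3.141, -0.0, 1.755]
force: [-0.4, 0.1, -0.3]
grip_width: 0.0679
finger_force: 0.0
position: [0.4554, -0.2791, -0.0203]
tool_rot: [3.142, 0.0, 1.755]
force: [-0.6, -0.1, 4.9]
grip_width: 0.0555
finger_force: 21.3
clock: 15.62
position: [0.4567, -0.2797, 0.0625]
tool_rot: [3.138, 0.002, 1.755]
force: [0.1, 0.4, -0.2]
grip_width: 0.0555
finger_force: 21.6
d [ 0.3703  0.108  -0.001 ] dist 0.386 rz -0.2699 pos [ 0.4567 -0.2797  0.0625] yaw 1.7547 q7 1.00 t 15.625
```

Scaled: 0.232 m is 0.29, 0.184 m is 0.23, -0.2 rad is -0.0637.

```bash
echo '[{"jaw":0.05, "xyz":[0.05, 0.015, 0], "turn_vec":[0, 0, -0.0127]}, {"jaw":0.05, "xyz":[0.11, 0.0325, 0], "turn_vec":[0, 0, -0.0255]}, {"jaw":0.05, "xyz":[0.17, 0.05, 0], "turn_vec":[0, 0, -0.0382]}, {"jaw":0.05, "xyz":[0.23, 0.0675, 0], "turn_vec":[0, 0, -0.0509]}, {"jaw":0.05, "xyz":[0.29, 0.085, 0], "turn_vec":[0, 0, -0.0637]}]' | python3 nudge.py 20 | tail -2;  python3 -c "
from h import *
tool([.4952,.1041,.062],np.radians(116))"
```

```text
grip_width: 0.0555
finger_force: 21.6
d [ 0.1248  0.0674 -0.0024] dist 0.142 rz -0.0686 pos [ 0.4796 -0.0369  0.0596] yaw 1.9560 q7 0.72 t 16.25
```

Scaled: 0.126 m is 0.1575, 0.09 m is 0.1125, -0.069 rad is -0.022.

```bash
echo '[{"jaw":0.05, "xyz":[0.0563, 0.03, 0], "turn_vec":[0, 0, -0.0111]}, {"jaw":0.05, "xyz":[0.1125, 0.06, 0], "turn_vec":[0, 0, -0.022]}, {"jaw":0.05, "xyz":[0.1575, 0.0838, 0], "turn_vec":[0, 0, -0.022]}, {"jaw":0.05, "xyz":[0.1575, 0.0838, 0], "turn_vec":[0, 0, -0.022]}, {"jaw":0.05, "xyz":[0.1575, 0.0838, 0], "turn_vec":[0, 0, -0.022]}]' | python3 nudge.py 20 | tail -2;  python3 - <<'E'
from h import *
tool([.4952,.1041,.0137],np.radians(116))
c=cal("wrist"); o=readout.observe(); T=R.from_euler("xyz",o["tool_rot"]); im=vision.grab_frame("wrist"); cv2.imwrite("pics/w7.png",im)
zt=o["position"][2]+.0203+.020
P=lambda x,y,z: proj(c,[*(o["position"]+T.apply([x,y,0]))[:2],z])
for z in(zt,.042): print(z,[np.round(P(x,y,z),1).tolist() for x in(-.028,.028) for y in(-.028,.028)])
g=im[:,:,2].astype(int)-im[:,:,0]
for x in(-.015,0,.015):
  l=P(x,-.028,zt); r=P(x,.028,zt); k=int(l[1]); print("held row",k,l[0],r[0],int(l[0])-12,g[k,int(l[0])-12:int(l[0])+14],int(r[0])-14,g[k,int(r[0])-14:int(r[0])+12])
l=P(.026,-.028,.042); r=P(.026,.028,.042); k=int(l[1]); print("low row",k,l[0],r[0],int(l[0])-12,g[k,int(l[0])-12:int(l[0])+14],int(r[0])-14,g[k,int(r[0])-14:int(r[0])+12])
b=P(-.028,0,zt); print("near edge",b, g[int(b[1])-12:int(b[1])+8,int(b[0])])
b=P(.028,0,zt); print("far edge",b, im[int(b[1])-16:int(b[1])+8,int(b[0])+15].sum(1))
b=P(.028,0,.042); print("pile far edge",b, g[int(b[1])-12:int(b[1])+8,int(b[0])-15])
E
```

```text
grip_width: 0.0557
finger_force: 21.6
d [0.0008 0.0013 0.0458] dist 0.046 rz -0.0009 pos [0.4944 0.1028 0.0595] yaw 2.0237 q7 0.50 t 16.875
0.09984137148878537 [[258.6, 366.0], [373.8, 366.1], [251.0, 259.3], [380.7, 259.4]]
0.042 [[273.9, 304.9], [359.9, 304.9], [269.8, 222.1], [363.7, 222.2]]
held row 343 256.98673263090444 375.26220369994894 244 [-1  3  1  2 -1  2 -2 -1  2  0  0 -1  5 16 26 28 39 58 78 84 86 85 84 85
 84 84] 361 [ 85  85  85  85  84  83  84  83  86  82  82  82  90 117 141 127  72  27
  27  29  15   4   0  -4   1  -2]
held row 315 255.03646381078693 377.0497754321912 243 [ 6  5  6  3  0 -3  1  1 -1  1 -3  2  0 -2  5 33 64 77 80 84 85 85 85 84
 83 84] 363 [85 85 88 85 83 85 83 85 84 85 84 84 83 81 82 72 48 17 -1 -1  1  2 -1  1
  2  0]
held row 286 252.95891899255253 378.9540338210058 240 [37 34 37 38 37 37 38 40 40 39 41 40 35 40 38 41 53 71 79 80 82 84 83 84
 85 84] 364 [80 86 83 83 83 82 84 82 81 84 81 83 84 82 82 80 81 81 87 91 88 91 89 89
 89 88]
low row 225 269.9833699912948 363.5315163444633 257 [39 39 38 39 40 41 40 40 39 38 36 33 37 35 36 36 46 62 76 81 83 84 84 85
 86 84] 349 [ 82  79  83 108 138 141 137 133 135 137 136 134 135 137 137 140 144 139
 115  92  88  85  85  88  84  86]
near edge [316.18464316 366.02146663] [72 81 84 85 84 85 85 84 84 84 69 48 19 13 14 14 14 13 13 13]
far edge [315.86857388 259.36238403] [279 271 268 271 276 267 276 278 259 233 200 206 215 225 234 227 249 254
 271 269 266 268 267 278]
pile far edge [316.74688996 222.1455307 ] [39 40 46 57 67 70 69 68 68 67 71 77 80 83 82 83 85 86 84 84]
```

Scaled: 0.0435 m is 0.0544, 0.001 m is 0.0013.

```bash
echo '[{"jaw":0.05, "xyz":[0.0009, 0.0013, 0.0188]}, {"jaw":0.05, "xyz":[0.0009, 0.0013, 0.035]}, {"jaw":0.05, "xyz":[0.0009, 0.0013, 0.0475]}, {"jaw":0.05, "xyz":[0.0009, 0.0013, 0.0531]}, {"jaw":0.05, "xyz":[0.0009, 0.0013, 0.0544]}]' | python3 nudge.py 20; echo '[{"jaw":0.05}, {"jaw":0.05, "xyz":[0, 0, 0.0013]}, {"jaw":0.05, "xyz":[0, 0, 0.0013]}]' | python3 nudge.py 20
```

```text
clock: 17.55
position: [0.4952, 0.1043, 0.0158]
tool_rot: [-3.141, 0.0, 2.024]
force: [-0.7, -0.1, -0.8]
grip_width: 0.0551
finger_force: 21.6
clock: 17.92
position: [0.4954, 0.1046, 0.0152]
tool_rot: [3.141, 0.0, 2.024]
force: [0.1, 0.0, -0.1]
grip_width: 0.0554
finger_force: 21.6
```

Scaled: 0.001 m is 0.0013, 0.0005 m is 0.0006.

```bash
echo '[{"jaw":0.05, "xyz":[0, 0, 0.0006]}, {"jaw":0.05, "xyz":[0, 0, 0.0013]}, {"jaw":0.05, "xyz":[0, 0, 0.0013]}]' | python3 nudge.py 20 | grep -E "pos|^force"; echo '[{"jaw":0.05, "xyz":[0, 0, 0.0006]}, {"jaw":0.05, "xyz":[0, 0, 0.0006]}]' | python3 nudge.py 20| grep -E "pos|^force"; echo '[{"jaw":0.058}, {"jaw":0.062}, {"jaw":0.066}, {"jaw":0.066}]' | python3 nudge.py 20| grep -E "pos|^force"; echo '[{"jaw":0.068, "xyz":[0, 0, -0.0075]}, {"jaw":0.07, "xyz":[0, 0, -0.025]}, {"jaw":0.07, "xyz":[0, 0, -0.0625]}, {"jaw":0.07, "xyz":[0, 0, -0.125]}, {"jaw":0.07, "xyz":[0, 0, -0.175]}]' | python3 nudge.py | tail -5;echo '[{"jaw":0.07, "xyz":[0, 0, -0.005]}, {"jaw":0.07, "xyz":[0, 0, -0.005]}, {"jaw":0.07, "xyz":[0, 0, -0.005]}]' | python3 nudge.py | tail -5; python3 - <<'E'
from h import *
c=cal("wrist"); im=vision.grab_frame("wrist"); cv2.imwrite("pics/w8.png",im)
tool([.478,.321,.2])
for k in blobs(im,(13,70,80),(28,220,255),1500):
    x,y,w,h=cv2.boundingRect(k)
    if x>200: print((x,y,w,h),square(c,k,.054))
for k in blobs(im,(0,80,20),(28,255,255),3000):
    x,y,w,h=cv2.boundingRect(k)
    if x<200 or w>200: continue
    p=plane(c,cv2.convexHull(k)[:,0,:],.014)[:,:2]*1000
    print("stand",(x,y,w,h),cv2.minEnclosingCircle(p.astype(np.float32)),cv2.fitEllipse(p.astype(np.float32)))
E
```

```text
position: [0.4953, 0.1045, 0.0141]
force: [0.8, 0.8, -0.4]
position: [0.4953, 0.1045, 0.0137]
force: [-0.6, 0.6, 2.7]
position: [0.4953, 0.1045, 0.0136]
force: [-0.2, -0.1, 1.3]
position: [0.4954, 0.1043, 0.1562]
tool_rot: [3.14, 0.0, 2.023]
force: [0.4, 0.3, -0.8]
grip_width: 0.0698
finger_force: 0.0
position: [0.4948, 0.1044, 0.157]
tool_rot: [-3.14, -0.0, 2.024]
force: [-0.2, -0.1, -0.2]
grip_width: 0.0697
finger_force: 0.0
d [ 0.2022  0.0796 -0.0433] dist 0.222 pos [0.4948 0.1043 0.1569] yaw 2.0236 q7 0.41 t 20.1
(287, 188, 67, 69) (array([0.49562668, 0.10746028]), (56.79803466796875, 61.139766693115234), 25.975326538085938)
stand (251, 147, 132, 129) ((494.44854736328125, 102.89340209960938), 65.1551513671875) ((494.4783020019531, 102.84596252441406), (129.61016845703125, 129.92300415039062), 66.43891906738281)
```

```bash
echo '[{"jaw":0.06, "xyz":[0.0625, 0.025, -0.0125]}, {"jaw":0.06, "xyz":[0.125, 0.05, -0.0125]}, {"jaw":0.06, "xyz":[0.1875, 0.075, -0.0125]}, {"jaw":0.06, "xyz":[0.25, 0.0988, -0.0125]}, {"jaw":0.06, "xyz":[0.2525, 0.0994, -0.0125]}]' | python3 nudge.py 20 | tail -5;echo '[{"jaw":0.06}, {"jaw":0.06}]' | python3 nudge.py | tail -5; python3 - <<'E'
from h import *
c=cal("wrist"); tool([.478,.321,.2]); im=vision.grab_frame("wrist"); cv2.imwrite("pics/w9.png",im)
hsv=cv2.cvtColor(im,cv2.COLOR_BGR2HSV)
print(proj(c,[.478,.321,.112]),proj(c,[.478,.321,.124]))
for k in blobs(im,(10,90,60),(30,255,255),300):
    x,y,w,h=cv2.boundingRect(k)
    if x>180: print((x,y,w,h),cv2.minEnclosingCircle(k),plane(c,cv2.minEnclosingCircle(k)[0],.124))
E
```

```text
position: [0.4768, 0.3247, 0.1662]
tool_rot: [-3.14, -0.0, 2.029]
force: [-0.5, -0.6, 0.5]
grip_width: 0.0599
finger_force: 0.0
position: [0.4787, 0.3195, 0.1674]
tool_rot: [-3.141, 0.0, 2.022]
force: [-0.9, -0.4, 0.3]
grip_width: 0.06
finger_force: 0.0
d [ 0.0017  0.     -0.0326] dist 0.033 pos [0.4787 0.3195 0.1674] yaw 2.0219 q7 0.04 t 20.975
[317.19295856 242.36345864] [317.10197159 248.15134908]
(239, 326, 67, 93) ((258.9008483886719, 372.4261474609375), 46.43499755859375) [[0.4822358  0.20527887 0.124     ]]
(541, 280, 99, 200) ((616.5, 379.5), 102.0123519897461) [[0.74379708 0.32447388 0.124     ]]
(303, 218, 38, 45) ((321.0, 240.03408813476562), 22.056867599487305) [[0.47782082 0.32756134 0.124     ]]
(615, 201, 25, 45) ((627.0, 223.0), 25.060028076171875) [[0.65910527 0.42905341 0.124     ]]
(494, 108, 111, 51) ((549.0, 130.0), 55.443763732910156) [[0.57336606 0.4541698  0.124     ]]
```

View pics/w9.png

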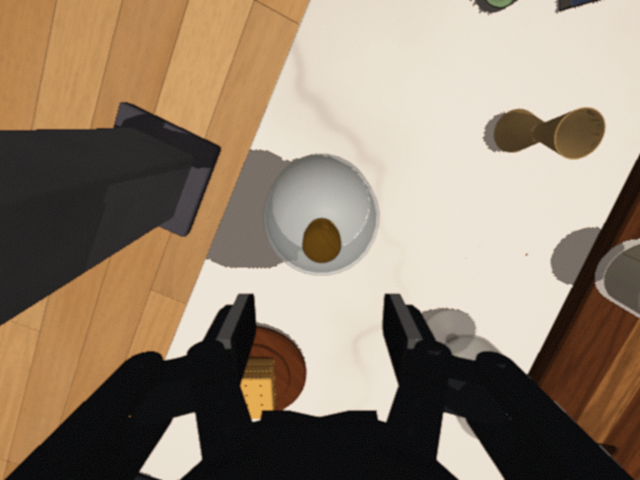

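```bash
python3 - <<'E'
from h import *
c=cal("wrist"); o=readout.observe(); T=R.from_euler("xyz",o["tool_rot"]); ex=T.apply([1,0,0])
A=plane(c,[321.5,262.5],.119)[0]+.014*ex; B=plane(c,[321.5,218],.105)[0]-.014*ex
print(A,B)
print("rim far", plane(c,[321.5,153.5],.0)[0]-.054*ex, "left/right", plane(c,[[265,213],[378.5,213]],.02))
k=(A+B)/2; s=T.apply([.0004,.0013,0]); k=k-s; print("TCP target",k); tool([k[0],k[1],.110])
E
```

```text
[0.48042379 0.32341978 0.11899565] [0.47980343 0.3247466  0.10500435]
rim far [4.81405820e-01 3.22943516e-01 1.67845193e-05] left/right [[0.43170453 0.29668528 0.02      ]
 [0.53326153 0.3459169  0.02      ]]
TCP target [0.47911806 0.32315644 0.11200055]
d [0.003  0.0019 0.0575] dist 0.058 pos [0.4787 0.3196 0.1675] yaw 2.0219 q7 0.04 t 21.025
```

Scaled: 0.09 m is 0.1125, 0.07 m is 0.0875.

```bash
echo '[{"jaw":0.055, "xyz":[0.0031, 0.0025, 0.025]}, {"jaw":0.055, "xyz":[0.0031, 0.0025, 0.0563]}, {"jaw":0.055, "xyz":[0.0031, 0.0025, 0.0875]}, {"jaw":0.055, "xyz":[0.0031, 0.0025, 0.1063]}, {"jaw":0.055, "xyz":[0.0031, 0.0025, 0.1125]}]' | python3 nudge.py 20 | tail -5;echo '[{"jaw":0.055, "xyz":[0, 0, 0.0038]}, {"jaw":0.055, "xyz":[0, 0, 0.0063]}, {"jaw":0.055, "xyz":[0, 0, 0.0063]}]' | python3 nudge.py | tail -5;  python3 - <<'E'
from h import *
tool([.4794,.3227,.07])
c=cal("scene"); o=readout.observe(); im=vision.grab_frame("scene"); 
u,v=proj(c,[.48,.323,.06]); print(u,v); cv2.imwrite("pics/s3.png",cv2.resize(im[int(v)-60:int(v)+40,int(u)-60:int(u)+60],None,fx=5,fy=5))
c=cal("wrist"); im=vision.grab_frame("wrist");cv2.imwrite("pics/w10.png",im)
print(proj(c,[.4801,.3241,.119]))
for k in blobs(im,(10,90,60),(30,255,255),300):
    x,y,w,h=cv2.boundingRect(k)
    if 200<x<400 and y<420: print((x,y,w,h))
E
```

```text
position: [0.4791, 0.3234, 0.0771]
tool_rot: [-3.141, 0.0, 2.023]
force: [0.1, 0.6, 0.1]
grip_width: 0.0547
finger_force: 0.0
position: [0.4792, 0.3241, 0.0729]
tool_rot: [3.141, -0.0, 2.024]
force: [-0.1, -0.5, 0.4]
grip_width: 0.0549
finger_force: 0.0
d [-0.0014 -0.0005  0.0029] dist 0.003 pos [0.4792 0.3241 0.0729] yaw 2.0238 q7 0.09 t 22.025
231.39436090344196 220.5531163058728
[317.81460834 323.73754257]
(287, 275, 62, 78)
```

```bash
python3 - <<'E'
from h import *
c=cal("wrist"); o=readout.observe(); T=R.from_euler("xyz",o["tool_rot"]); ex=T.apply([1,0,0])
A=plane(c,[317.5,352.5],.119)[0]+.014*ex; B=plane(c,[317.5,275],.105)[0]-.014*ex
for p in(A,B,plane(c,[317.5,314],.112)[0]): print(p,"tool",T.inv().apply(p-o["position"]))
E
```

```text
[0.48048767 0.32292453 0.11900207] tool [-0.00169509  0.00064697 -0.04610226]
[0.47857129 0.32683683 0.10499793] tool [ 0.00265927  0.0006308  -0.03209747]
[0.47967101 0.32458911 0.112     ] tool [ 0.00015798  0.0006385  -0.03909991]
```

Scaled: 0.003 m is 0.0038, 0.002 m is 0.0025.

```bash
echo '[{"jaw":0.04, "xyz":[0, -0.0006, 0.0025]}, {"jaw":0.034, "xyz":[0, -0.0006, 0.0038]}, {"jaw":0.02, "xyz":[0, -0.0006, 0.0038]}, {"jaw":0.02, "xyz":[0, -0.0006, 0.0038]}, {"jaw":0.02, "xyz":[0, -0.0006, 0.0038]}]' | python3 nudge.py 30;echo '[{"jaw":0.02}, {"jaw":0.02}]' | python3 nudge.py 30| tail -5;
```

```text
clock: 22.75
position: [0.4787, 0.3238, 0.0696]
tool_rot: [3.142, 0.0, 2.024]
force: [0.8, 0.2, -0.6]
grip_width: 0.0265
finger_force: 29.6
position: [0.4787, 0.3238, 0.0696]
tool_rot: [3.142, 0.0, 2.024]
force: [0.0, 0.1, -0.7]
grip_width: 0.0261
finger_force: 29.6
```

Scaled: -0.01 m is -0.0125, -0.006 m is -0.0075.

```bash
echo '[{"jaw":0.02, "xyz":[0, 0, -0.0025]}, {"jaw":0.02, "xyz":[0, 0, -0.0075]}, {"jaw":0.02, "xyz":[0, 0, -0.0125]}, {"jaw":0.02, "xyz":[0, 0, -0.0125]}]' | python3 nudge.py 30;  echo '[{"jaw":0.02, "xyz":[0, 0, -0.025]}, {"jaw":0.02, "xyz":[0, 0, -0.0625]}, {"jaw":0.02, "xyz":[0, 0, -0.1]}, {"jaw":0.02, "xyz":[0, 0, -0.1]}, {"jaw":0.02, "xyz":[0, 0, -0.1]}]' | python3 nudge.py 30; python3 - <<'E'
from h import *
tool([.4945-.0012+.0002,.1029-.0006-.0004,.16])
c=cal("wrist"); o=readout.observe(); T=R.from_euler("xyz",o["tool_rot"]); ex=T.apply([1,0,0]); im=vision.grab_frame("wrist");cv2.imwrite("pics/w11.png",im)
for k in blobs(im,(10,90,60),(30,255,255),300):
    x,y,w,h=cv2.boundingRect(k)
    if 200<x<400 and y<420: print((x,y,w,h))
E
```

```text
clock: 23.5
position: [0.4788, 0.3239, 0.08]
tool_rot: [3.141, -0.0, 2.024]
force: [-0.3, 0.0, -2.6]
grip_width: 0.0263
finger_force: 29.7
clock: 24.12
position: [0.4782, 0.3237, 0.1588]
tool_rot: [-3.141, 0.0, 2.024]
force: [-0.6, -0.6, -2.3]
grip_width: 0.0265
finger_force: 30.1
d [-0.2061 -0.0833 -0.0011] dist 0.222 pos [0.4782 0.3237 0.1588] yaw 2.0239 q7 0.04 t 24.125
(278, 278, 72, 133)
```

Scaled: -0.195 m is -0.2438, -0.17 m is -0.2125.

```bash
echo '[{"jaw":0.02, "xyz":[-0.05, -0.02, 0]}, {"jaw":0.02, "xyz":[-0.1063, -0.0425, 0]}, {"jaw":0.02, "xyz":[-0.1625, -0.0663, 0]}, {"jaw":0.02, "xyz":[-0.2125, -0.0863, 0]}, {"jaw":0.02, "xyz":[-0.2438, -0.0988, 0]}]' | python3 nudge.py 30|tail -5;  echo '[{"jaw":0.02, "xyz":[-0.0125, -0.005, 0]}, {"jaw":0.02, "xyz":[-0.0125, -0.005, 0]}, {"jaw":0.02, "xyz":[-0.0125, -0.005, 0]}]' | python3 nudge.py 30|tail -5; python3 - <<'E'
from h import *
tool([.4935,.1021,.0696+.014])
im=cv2.imread("pics/top.png");c=cal("top")
for k in blobs(im,(3,80,20),(28,255,255),500):
    x,y,w,h=cv2.boundingRect(k)
    if 240<y<300 and x<330: print((x,y,w,h),cv2.fitEllipse(plane(c,cv2.convexHull(k)[:,0,:],.014)[:,:2].astype(np.float32)*1000))
E
```

```text
position: [0.4925, 0.1116, 0.1589]
tool_rot: [-3.14, 0.0, 2.022]
force: [0.3, 1.5, -2.9]
grip_width: 0.0268
finger_force: 30.2
position: [0.4936, 0.1044, 0.1593]
tool_rot: [-3.141, -0.0, 2.025]
force: [0.2, -0.3, -3.0]
grip_width: 0.0265
finger_force: 30.1
d [-0.002  -0.001   0.0757] dist 0.076 pos [0.4936 0.1044 0.1593] yaw 2.0252 q7 0.41 t 25.175
(263, 254, 47, 48) ((493.4081726074219, 101.87567901611328), (128.66525268554688, 129.73681640625), 108.44921112060547)
```

Scaled: 0.03 m is 0.0375, -0.002 m is -0.0025.

```bash
echo '[{"jaw":0.02, "xyz":[-0.0025, -0.0013, 0]}, {"jaw":0.02, "xyz":[-0.0025, -0.0013, 0.0063]}, {"jaw":0.02, "xyz":[-0.0025, -0.0013, 0.0188]}, {"jaw":0.02, "xyz":[-0.0025, -0.0013, 0.0313]}, {"jaw":0.02, "xyz":[-0.0025, -0.0013, 0.0375]}]' | python3 nudge.py 30|tail -5;  python3 -c "
from h import *
tool([.4935,.1021,.0836])"
```

```text
position: [0.4933, 0.1008, 0.1286]
tool_rot: [-3.14, -0.0, 2.024]
force: [0.6, 0.8, -3.0]
grip_width: 0.0266
finger_force: 30.1
d [0.0011 0.0008 0.045 ] dist 0.045 pos [0.4933 0.1008 0.1286] yaw 2.0237 q7 0.45 t 25.8
```

Scaled: 0.037 m is 0.0463, 0.034 m is 0.0425.

```bash
echo '[{"jaw":0.02, "xyz":[0.001, 0.0008, 0.01]}, {"jaw":0.02, "xyz":[0.001, 0.0008, 0.0225]}, {"jaw":0.02, "xyz":[0.001, 0.0008, 0.035]}, {"jaw":0.02, "xyz":[0.001, 0.0008, 0.0425]}, {"jaw":0.02, "xyz":[0.001, 0.0008, 0.0463]}]' | python3 nudge.py 30|tail -5; echo '[{"jaw":0.02}, {"jaw":0.02}]' | python3 nudge.py 30|tail -5;  python3 -c "
from h import *
tool([.4935,.1021,.0836])"
```

```text
position: [0.4938, 0.1018, 0.0922]
tool_rot: [-3.141, 0.0, 2.024]
force: [-0.3, 0.2, -3.5]
grip_width: 0.0269
finger_force: 30.1
position: [0.4941, 0.1019, 0.0928]
tool_rot: [3.141, 0.0, 2.024]
force: [-0.4, 0.2, -3.0]
grip_width: 0.0268
finger_force: 30.1
d [ 0.0004 -0.0004  0.0092] dist 0.009 pos [0.4941 0.1019 0.0928] yaw 2.0237 q7 0.48 t 26.675
```

Scaled: 0.004 m is 0.005, 0.002 m is 0.0025.

```bash
echo '[{"jaw":0.02, "xyz":[0.0004, -0.0004, 0.0025]}, {"jaw":0.02, "xyz":[0.0004, -0.0004, 0.005]}, {"jaw":0.02, "xyz":[0.0004, -0.0004, 0.005]}]' | python3 nudge.py 30|grep -E "pos|^force"; echo '[{"jaw":0.02, "xyz":[0, 0, 0.0013]}, {"jaw":0.02, "xyz":[0, 0, 0.0019]}, {"jaw":0.02, "xyz":[0, 0, 0.0019]}]' | python3 nudge.py 30|grep -E "pos|^force"
```

```text
position: [0.4934, 0.102, 0.0885]
force: [-0.5, 0.7, -2.7]
position: [0.4935, 0.102, 0.0871]
force: [0.1, 0.7, -1.7]
```

Scaled: 0.0015 m is 0.0019, 0.0007 m is 0.0009.

```bash
echo '[{"jaw":0.02, "xyz":[0, 0, 0.0009]}, {"jaw":0.02, "xyz":[0, 0, 0.0019]}, {"jaw":0.02, "xyz":[0, 0, 0.0019]}]' | python3 nudge.py 30|grep -E "pos|^force"
```

```text
position: [0.4934, 0.102, 0.0855]
force: [0.8, 0.1, -2.9]
```

Scaled: 0.001 m is 0.0013, 0.0005 m is 0.0006.

```bash
echo '[{"jaw":0.02, "xyz":[0, 0, 0.0006]}, {"jaw":0.02, "xyz":[0, 0, 0.0013]}, {"jaw":0.02, "xyz":[0, 0, 0.0013]}]' | python3 nudge.py 30|grep -E "pos|^force"; echo '[{"jaw":0.02, "xyz":[0, 0, 0.0005]}, {"jaw":0.02, "xyz":[0, 0, 0.0009]}, {"jaw":0.02, "xyz":[0, 0, 0.0009]}]' | python3 nudge.py 30|grep -E "pos|^force"
```

```text
position: [0.4935, 0.102, 0.0845]
force: [0.6, 1.1, -2.7]
position: [0.4935, 0.102, 0.0839]
force: [0.2, 0.2, -1.9]
```

Scaled: 0.0006 m is 0.0008, 0.0003 m is 0.0004.

```bash
echo '[{"jaw":0.02, "xyz":[0, 0, 0.0004]}, {"jaw":0.02, "xyz":[0, 0, 0.0008]}, {"jaw":0.02, "xyz":[0, 0, 0.0008]}]' | python3 nudge.py 30|grep -E "pos|^force"
```

```text
position: [0.4935, 0.1022, 0.0835]
force: [-2.2, 1.6, 4.7]
```

Scaled: -0.1 m is -0.125, -0.06 m is -0.075.

```bash
echo '[{"jaw":0.03}, {"jaw":0.036}, {"jaw":0.045}, {"jaw":0.055}, {"jaw":0.055}]' | python3 nudge.py 20|tail -5; echo '[{"jaw":0.055, "xyz":[0, 0, -0.0125]}, {"jaw":0.055, "xyz":[0, 0, -0.0375]}, {"jaw":0.055, "xyz":[0, 0, -0.075]}, {"jaw":0.055, "xyz":[0, 0, -0.125]}, {"jaw":0.055, "xyz":[0, 0, -0.125]}]' | python3 nudge.py 20|tail -5; echo '[{"jaw":0.055, "xyz":[-0.0625, -0.025, 0]}, {"jaw":0.055, "xyz":[-0.075, -0.0313, 0]}, {"jaw":0.055, "xyz":[-0.075, -0.0313, 0]}, {"jaw":0.055, "xyz":[-0.075, -0.0313, 0]}]' | python3 nudge.py 20|tail -5; python3 - <<'E'
from h import *
c=cal("wrist"); tool([.4935,.1021,.2]); o=readout.observe(); T=R.from_euler("xyz",o["tool_rot"]); ex=T.apply([1,0,0]); im=vision.grab_frame("wrist");cv2.imwrite("pics/w12.png",im)
for z in(.126,): print(proj(c,[.4945,.103,z]))
for k in blobs(im,(12,90,50),(30,255,255),200):
    x,y,w,h=cv2.boundingRect(k)
    if 200<x<420 and y<420: print((x,y,w,h), plane(c,[x+w/2,y+h/2],.126)[0])
ct=cal("top"); im=vision.grab_frame("top"); cv2.imwrite("pics/top2.png",im); print(proj(ct,[.4934,.1019,.131]))
for k in blobs(im,(14,120,90),(24,255,255),8):
    x,y,w,h=cv2.boundingRect(k)
    if 240<y<310 and 250<x<320: print("top",(x,y,w,h), plane(ct,[x+w/2-.5,y+h/2-.5],.131)[0])
E
```

```text
position: [0.4935, 0.102, 0.0833]
tool_rot: [-3.141, 0.0, 2.024]
force: [0.7, -0.2, 0.1]
grip_width: 0.055
finger_force: 0.0
position: [0.4948, 0.1023, 0.1862]
tool_rot: [3.137, 0.0, 2.024]
force: [-0.2, 0.4, -0.6]
grip_width: 0.055
finger_force: 0.0
position: [0.4972, 0.0382, 0.1831]
tool_rot: [-3.141, -0.0, 2.025]
force: [0.6, 0.2, 0.3]
grip_width: 0.0553
finger_force: 0.0
d [ 0.0591  0.0247 -0.0169] dist 0.066 pos [0.4972 0.0382 0.1831] yaw 2.0248 q7 0.52 t 30.675
[355.38614995 161.48490042]
(335, 142, 43, 44) [0.49597073 0.1018507  0.126     ]
[282.77962592 276.16328365]
```

```bash
python3 -c "
from workcell import bot, vision, readout, job_done
print(job_done())"
```

```text
the job is handed in; nothing more can be done
None
```

I stacked both shortbread squares on the one on the stand, within about 2 mm by my camera measurements, and set the bell over them with its rim at seat height. I handed the job in at about 31 s, with no verdict shown.

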